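# Touch off a clamped pastry mould and set its guide pin

### The job

The cast pastry mould has been clamped slightly askew in its holder. Take the guide pin out of its wooden stand by its square black head and, holding it upright, gently touch the side of its steel shank for a moment against the mould's side faces next to the red mark, then the yellow mark, then the blue mark (in that order) to find how the mould sits; then put the pin into the mould's guide bore fully home, head resting flat on the mould, and let go. Never push the pin against the mould or its holder with more than 20 N, and leave the other things on the bench alone.

Things in the scene. Friction and masses are not known exactly. Their poses are not given: they have to be found in the camera images.
- holder: Fixed holder: dark steel base plate 150 (x) x 220 (y) x 15 mm, origin at the centre of its underside on the bench, z up. Two strap clamps (tops 77 mm above the bench) at its -x side and +y end hold a cast aluminium mould on it. The points *_nominal are fixed to this holder, NOT to the mould: they show where things would be were the mould not clamped askew.
- mould_nominal (a point): Nominal centre of the mould's top, holder axes. Mould: rigidly clamped block 100 (x) x 160 (y) x 45 mm on the plate, flat top 60 mm above the bench. Really shifted up to 5 mm along x and along y and turned up to 0.06 rad about its centre (not measured). Also has five cups, 38 mm across, 16 mm deep, 44 mm apart in x and 45 mm in y, that fill the other places of the bore's 2 x 3 pattern.
- red_nominal (a point): Nominal first touch spot, top edge: red 9 mm dot, on the mould's plain vertical +x side face, 50 mm from the mould's centre in x and +60 mm in y (mould's own axes). Within 15 mm along the edge will do. While touching, the pin's lower end must be 5 to 30 mm below the mould's top, clear of the base plate.
- yellow_nominal (a point): Nominal second touch spot: yellow dot, same +x side face, 50 mm from the mould's centre in x, -60 mm in y. Otherwise as red.
- blue_nominal (a point): Nominal third touch spot: blue dot, on the mould's plain vertical -y end face, 80 mm from its centre in -y, at x = -5 mm. Otherwise as red.
- bore_nominal (a point): Nominal centre of the guide bore's mouth at the mould's top: x = +22, y = -45 mm from the mould's centre in the mould's own axes. The bore is a vertical round through hole 16 mm across, 1.5 mm chamfer at the mouth, 45 mm deep, the only hole of its size in the mould.
- pin: Guide pin, loose, about 120 g: round steel shank 14 mm diameter and 30 mm long, its foot chamfered over the lowest 3 mm, below a square black plastic head 22 x 22 x 36 mm tall with an orange dot on top. Origin at the centre of the shank's lower end, z up along the pin, x and y square to the head's flats; the head spans z = 30 to 66 mm.
- pin_tip (a point): Centre of the lower end of the pin's shank (the pin's origin).
- pin_shoulder (a point): Centre of the head's underside, 30 mm above the pin's lower end; it rests on the mould when the pin is home.
- stand: Fixed wooden block 70 x 70 x 40 mm with a vertical through hole 16 mm across in its middle; origin at the centre of its underside. At the start the pin stands in it, its head resting on the block's top.
- tin_a: Loose small steel tartlet tin, 68 mm across, 24 mm high; origin under its centre. Bystander.
- tin_b: As tin_a. Bystander.
- tin_c: As tin_a. Bystander.
- brush: Loose pastry brush, 200 mm long. Bystander.
- scraper: Loose steel dough scraper, 120 mm wide with a white grip. Bystander.
- cup: Loose white ceramic cup, 72 mm across, 75 mm high. Bystander.
- jar: Loose closed jar, 70 mm across, 90 mm high. Bystander.

How it is judged (in metres and radians):
On the way, in this order (a step that is already met when the one before it is completed fails the run):
1. the pin's shank touches the mould's side face next to the red mark, upright, with 1 to 20 N (contact force between pin and holder above 1 N and angle between pin's own z axis and vertical below 0.2 rad and z of pin_tip in the frame of holder between 0.022 and 0.0575 m and x of pin_tip in the frame of holder between 0.044 and 0.075 m and y of pin_tip in the frame of holder between 0.037 and 0.083 m), for 0.1 s.
2. the pin's shank touches the mould's side face next to the yellow mark, upright, with 1 to 20 N (contact force between pin and holder above 1 N and angle between pin's own z axis and vertical below 0.2 rad and z of pin_tip in the frame of holder between 0.022 and 0.0575 m and x of pin_tip in the frame of holder between 0.044 and 0.075 m and y of pin_tip in the frame of holder between -0.083 and -0.037 m), for 0.1 s.
3. the pin's shank touches the mould's side face next to the blue mark, upright, with 1 to 20 N (contact force between pin and holder above 1 N and angle between pin's own z axis and vertical below 0.2 rad and z of pin_tip in the frame of holder between 0.022 and 0.0575 m and x of pin_tip in the frame of holder between -0.032 and 0.022 m and y of pin_tip in the frame of holder between -0.105 and -0.074 m), for 0.1 s.
At the end, for the whole second after the job is handed in: The pin stands in the mould's guide bore, fully home (underside of its head within 3 mm of the mould's top), upright within 0.08 rad, at rest and released (z of pin_shoulder in the frame of holder between 0.055 and 0.063 m and x of pin_shoulder in the frame of holder between 0.008 and 0.036 m and y of pin_shoulder in the frame of holder between -0.059 and -0.031 m and angle between pin's own z axis and vertical below 0.08 rad and linear speed of pin below 0.02 m/s); the robot touches nothing.
It fails at once if the pin is pressed against the mould or its holder with more than 20 N (contact force between pin and holder above 20 N).
It fails at once if a bystander (tins, brush, scraper, cup, jar) is moved by more than 20 mm (distance of any of tin_a, tin_b, tin_c, brush, scraper, cup, jar from where it was at the start of the episode above 0.02 m).
It also fails if it takes over 69 s, if anything falls off the work surface, if the arm or the gripper's body presses on something with over 40 N, if the wrist force passes 120 N, or if a joint passes its speed limit or range.

### The arm

A 6-joint arm with a two-finger parallel gripper is mounted at the origin on the work surface. World frame = base frame: x ahead of the robot, y to its left, z up, the work surface at z = 0. Lengths are in mm, angles in rad, forces in N, time in s.
With the tool pointing down it reaches from about 275 to 750 mm from the base axis. Payload 10.2 kg.
Tool frame: the origin (TCP) lies at the very end of the fingers, on their centre line; the grasp point (between the pads) lies behind it (ctrl.grasp_offset is the z of the grasp point in the tool frame, in mm); z points along the fingers, y is the direction in which the jaws open and shut (so a half turn about z gives the same grasp; the last joint's range is limited). The gripper opens to 85 mm and grips with 20 to 120 N. Pads are 22 mm wide; open, the fingers measure 114 mm over their backs; the gripper's body (76 mm by 85 mm) begins 54 mm behind the grasp point. The pads swing forward as they close: fully open they stand 13 mm farther back than shut.
Start: joints at [-1.353, 0.313, 1.498, -0, 1.331, -0.223], TCP at [223.987, -474.827, 231.294] pointing down, gripper open.
Joint ranges: [-2.94, 2.94], [-0.97, 2.17], [0.19, 2.56], [-1.23, 4.37], [0.02, 3.11], [-2.88, 2.88]. Speed limits (rad/s): [2.39, 2.39, 3.01, 3.14, 3.14, 3.14].

### API

Orientations are given as a unit quaternion [w, x, y, z].
In Python, from rig import ctrl, capture, job gives the robot as it stands. The module is installed in compiled form; this text tells all that it offers.
- The arm moves only by the tool move_arm, never from a script. Its argument "series" is a list of rows, each a list of 7 numbers: the turn, a rotation vector about the tool's x, y, z in rad, then the shift along the tool's x, y, z in cm, then the opening, from 0 (shut) to 1 (fully open). A call has 1 to 5 rows; each row is the pose to reach, as a shift and turn from the pose measured when the call began, along the tool's axes at that moment; what a row does not reach only later rows make up. A row lasts 1/12 s, in which the tool goes at most 41.7 mm and 7.16 degrees, less where a joint would pass 70% of its speed; a pose out of reach is approached as far as the arm can. A call with a gripper value outside its range is refused whole. The fingers move at their own pace and stop on an object; "grip_force" is the grip in N (left out, the last holds). Time passes only in rows, so rows that repeat a pose let the fingers close. It gives the time, the measured TCP pose, the force and the opening at its end, in the units of the state.
- ctrl.sense(): the state, without advancing time (a new reading comes with each control period).
- capture(name): name is "side" or "top" or "wrist"; returns a dict with "frame" (400x640x3 uint8, red, green, blue), "mtx" (3x3 intrinsics, pixels), "R" (3x3) and "t" (3): a world point X has camera coordinates R X + t. Camera axes: x right, y down, z forward; pixel columns grow to the right and rows downward; lengths in mm; the calibration is good to about 2 mm. A picture is of the moment at which its call begins. There is no depth.
- job.finish_job(): hands the job in, once; it reports no verdict.
The state is a dict: "time_s": time; "joints": joint angles; "dq": joint speeds; "tau": joint torques, N m; "eef_pos": TCP position; "ee_rot": TCP orientation; "force": force on the tool from outside, world axes, zero at the start; "wrist_torque": the same for the moment, N m; "grip_width": opening from 0.0 (shut) to 1.0 (fully open).
Only numpy, scipy, OpenCV 4.12 (cv2) and the standard library are available. Lean on these libraries where they do the work, as an engineer would, in place of code of your own. Each camera call takes 0.05 s, during which the arm holds its last target.

## Working session

There is one attempt and no reset: what is moved stays moved. The work goes in short steps, Python scripts to look and compute and a tool call to move; the robot and the scene stay as the last step left them, time stands still between calls to the robot, and variables do not carry over. Pictures are saved under pics/ and viewed, and the job is handed in when it is done.

Besides the shell and the picture viewer there is one more tool, called after ">>>" as a command line: name --pt "numbers of a row" for each row, then --argument value for the rest. move_arm: Moves the arm, as the interface text tells. Its arguments: {"type":"object","properties":{"series":{"type":"array","items":{"type":"array","items":{"type":"number"}}},"grip_force":{"type":"number"}},"required":["series"]}

```bash
mkdir -p pics
python3 - <<'E'
from rig import ctrl, capture, job
import cv2,pickle
print(ctrl.sense(), ctrl.grasp_offset)
for n in ["side","top","wrist"]:
    c=capture(n); pickle.dump(c,open(f"pics/{n}0.pkl","wb")); cv2.imwrite(f"pics/{n}0.png",c["frame"][:,:,::-1]); print(n,c["mtx"],c["R"],c["t"])
E
```

```text
{'time_s': 0.0, 'joints': array([-1.35336063e+00,  3.13451243e-01,  1.49842310e+00, -1.23646112e-05,
        1.33096771e+00, -2.23385359e-01]), 'dq': array([ 0.00026762, -0.00160597, -0.00157566,  0.00181024, -0.00202399,
       -0.00117383]), 'tau': array([-1.01173031e-03, -4.12268972e+01, -2.59748286e+01, -2.40959962e-04,
        4.14621973e-03, -1.95565633e-05]), 'eef_pos': array([ 223.94720515, -474.56949585,  230.7396917 ]), 'ee_rot': array([-6.24717127e-04,  9.75807265e-01,  2.18631634e-01, -4.14603594e-06]), 'force': array([ 0.23191982,  0.10646864, -0.25368883]), 'wrist_torque': array([ 0.00504576, -0.00058858, -0.06168595]), 'grip_width': 0.9978577601845547} -18.700000000000003
side [[463.04460066   0.         314.61392936]
 [  0.         463.04460066 197.79018282]
 [  0.           0.           1.        ]] [[ 0.86474909 -0.50170443 -0.02239827]
 [-0.28201952 -0.44822481 -0.84826854]
 [ 0.41554062  0.73985619 -0.52909243]] [-526.08654576  223.0688161   996.14817463]
top [[368.45862059   0.         316.55455106]
 [  0.         368.45862059 199.61132973]
 [  0.           0.           1.        ]] [[ 0.01119323 -0.99976437 -0.01859865]
 [-0.995403   -0.00937125 -0.09531547]
 [ 0.09511872  0.01958004 -0.99527335]] [-7.25987704e-01  5.90105674e+02  1.06485696e+03]
wrist [[292.25870302   0.         321.5084236 ]
 [  0.         292.25870302 202.07234691]
 [  0.           0.           1.        ]] [[ 4.28131763e-01 -9.03716323e-01 -2.39129215e-05]
 [-8.59857233e-01 -4.07361848e-01  3.07736679e-01]
 [-2.78116401e-01 -1.31731285e-01 -9.51471563e-01]] [-524.70302296  -40.62100923  380.99018766]
```

View pics/side0.png

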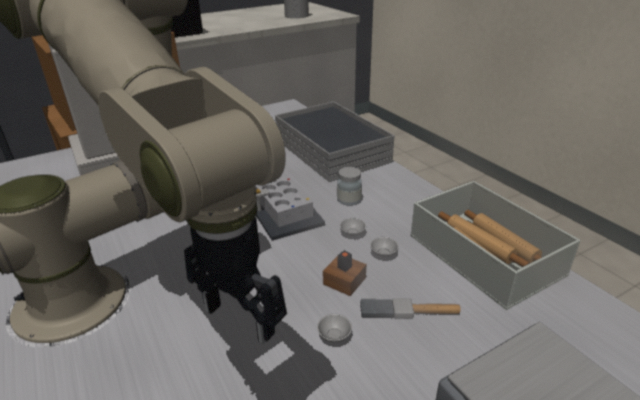

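View pics/top0.png

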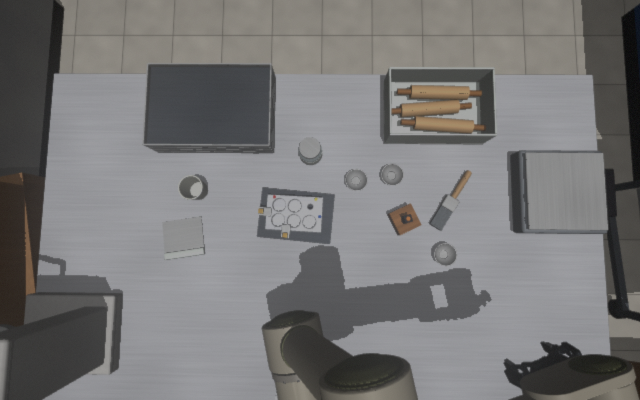

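View pics/wrist0.png

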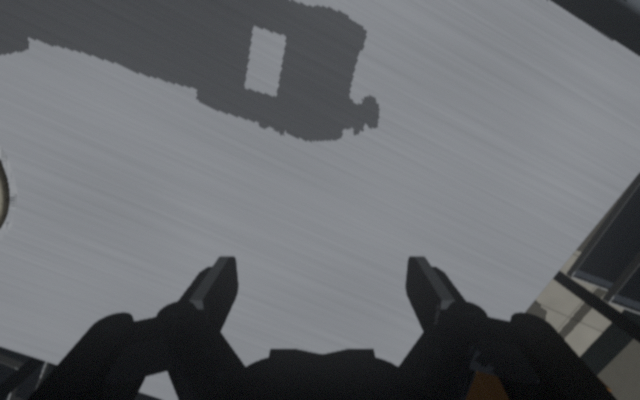

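The side view shows the holder at (290,210), the stand with pin at (345,270) and tins around them. The top view shows the holder at (296,215) with clamps on its left and lower sides, so its axes lie near the world axes. The stand is at (405,219). The wrist view shows only bench. Next I'll zoom in on the top view.

```bash
cat > h.py <<'E'
import numpy as np,cv2,pickle
def pix(c,X):
    p=c["R"]@np.asarray(X,float)+c["t"]; q=c["mtx"]@p; return q[:2]/q[2]
def ray(c,uv,z):
    d=c["R"].T@np.linalg.inv(c["mtx"])@np.array([uv[0],uv[1],1.]); o=-c["R"].T@c["t"]
    return o+d*(z-o[2])/d[2]
def load(n): return pickle.load(open(f"pics/{n}.pkl","rb"))
E
python3 - <<'E'
from h import *
c=load("top0"); f=c["frame"][:,:,::-1]
a=cv2.resize(f[180:250,250:340],None,fx=8,fy=8,interpolation=cv2.INTER_CUBIC)
cv2.imwrite("pics/z_hold.png",a)
cv2.imwrite("pics/z_stand.png",cv2.resize(f[160:270,340:480],None,fx=5,fy=5,interpolation=cv2.INTER_CUBIC))
s=load("side0")["frame"][:,:,::-1]
cv2.imwrite("pics/z_side.png",cv2.resize(s[165:305,245:405],None,fx=4,fy=4,interpolation=cv2.INTER_CUBIC))
E
```

```text
(no output)
```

View pics/z_hold.png

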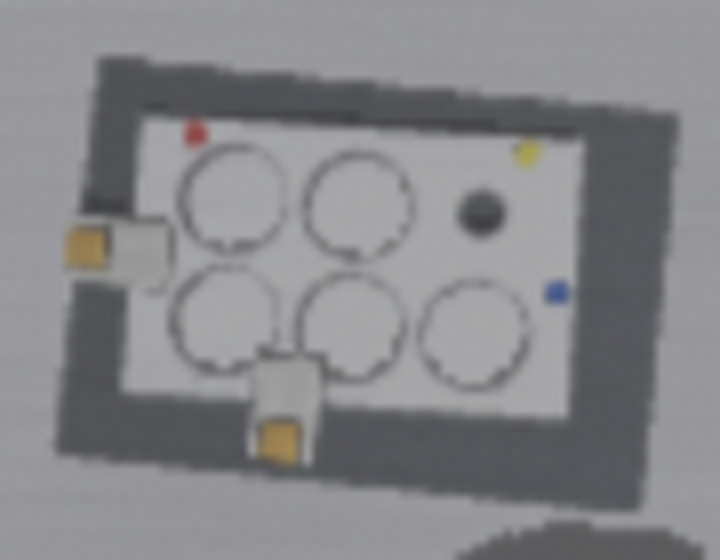

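View pics/z_stand.png

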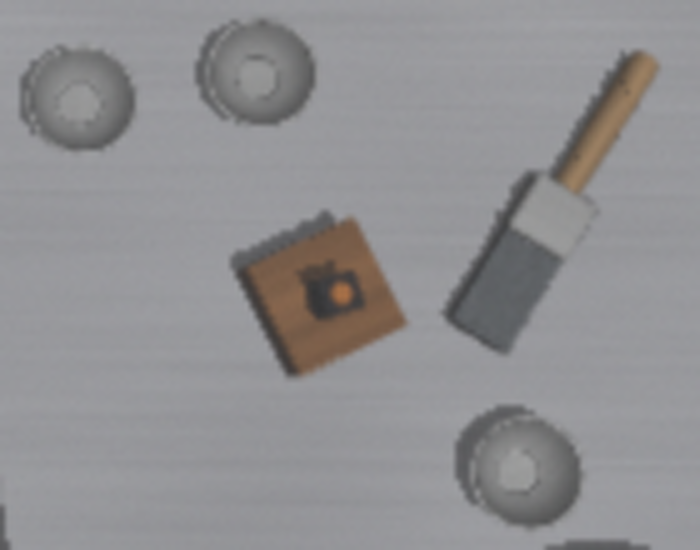

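View pics/z_side.png

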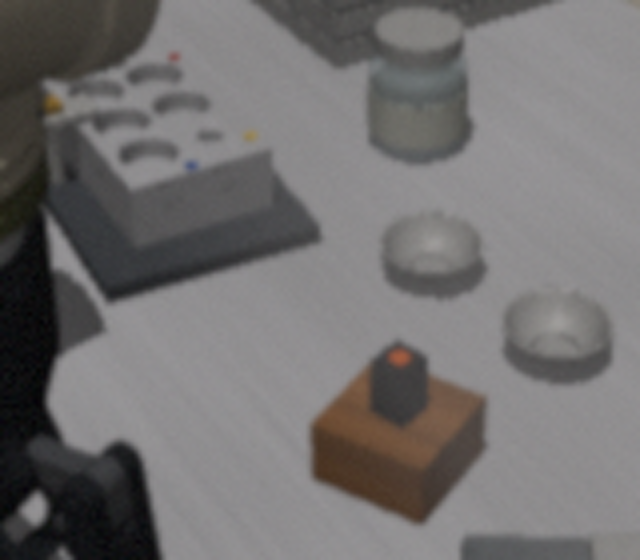

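The zooms show the plate corners, mould top corners, dots, the bore at zoom (482,213), the stand rotated about 25°, and the orange dot at zoom (341,293). I'll turn these into positions.

Run:
```python
from h import *
c=load("top0"); s=load("side0")
def Z(p,o=(250,180),k=8): return ((p[0]+.5)/k-.5+o[0],(p[1]+.5)/k-.5+o[1])
P=np.array([ray(c,Z(p),15)[:2] for p in [(98,60),(678,115),(640,510),(57,455)]])  # +x+y, +x-y, -x-y, -x+y
print(P.round(1),"ctr",P.mean(0)); ey=(P[0]-P[1]+P[3]-P[2]); ex=P[0]-P[3]+P[1]-P[2]
print("hold sizes",np.linalg.norm(ey)/2,np.linalg.norm(ex)/2, "th", np.arctan2(-ey[0],ey[1]),np.arctan2(ex[1],ex[0]))
M=np.array([ray(c,Z(p),60)[:2] for p in [(143,115),(583,138),(570,418),(120,393)]])
ey=(M[0]-M[1]+M[3]-M[2]); ex=M[0]-M[3]+M[1]-M[2]
print("mould ctr",M.mean(0),np.linalg.norm(ey)/2,np.linalg.norm(ex)/2, "th", np.arctan2(-ey[0],ey[1]),np.arctan2(ex[1],ex[0]))
for n,p in dict(bore=(482,213),red=(196,133),yel=(527,154),blue=(557,292)).items(): print(n,ray(c,Z(p),60)[:2].round(1))
zs=lambda p:Z(p,(340,160),5)
S=np.array([ray(c,zs(p),40)[:2] for p in [(243,265),(352,219),(407,323),(296,375)]]); print("stand",S.mean(0),S.round(1))
e=S[0]-S[1]+S[3]-S[2]; print("th",np.arctan2(-e[0],e[1]))
print("dot top",ray(c,zs((341,293)),106)[:2])
sd=Z((400,357),(245,165),4); print("dot side",ray(s,sd,106)[:2])
# same side cam check: stand top corner & bore
print("bore side",ray(s,Z((210,136),(245,165),4),60)[:2],"yel side",ray(s,Z((252,137),(245,165),4),60)[:2],"blue",ray(s,Z((192,166),(245,165),4),60)[:2])
for n,p,z in [("tinb",(258,76),24),("tina",(82,103),24),("tinc",(518,470),24),("brush",(490,320),10),("brushtop",(645,55),10)]: print(n,ray(c,zs(p),z)[:2])
```

```text
[[627.9 171.4]
 [609.  -47.5]
 [461.5 -34.4]
 [479.3 183. ]] ctr [544.40206477  68.10497677]
hold sizes 218.970061291113 148.5372838233977 th -0.08399622390682876 -0.0831400314325962
mould ctr [548.55523971  69.78804656] 160.32265425086112 100.48524176140126 th -0.043748423157080905 -0.047435430602007465
bore [567.9  23.9]
red [595.8 127.6]
yel [589.3   8. ]
blue [539.7  -3.4]
stand [ 535.72419335 -251.15961125] [[ 552.9 -204.1]
 [ 580.4 -267.7]
 [ 520.2 -298.7]
 [ 489.4 -234.2]]
th 0.42715452097379897
dot top [ 534.04072308 -245.74197071]
dot side [ 517.29743182 -283.79214913]
bore side [569.07220737  21.17230133] yel side [591.85253172   5.38530177] blue [542.10690104  -4.60655755]
tinb [ 666.99808525 -216.63976048]
tina [ 649.83467797 -111.74933547]
tinc [ 435.69903503 -365.96258832]
brush [ 523.4246594  -355.76018461]
brushtop [ 684.01774561 -451.8685585 ]
```

Run:
```python
from h import *
c=load("top0"); s=load("side0")
def Z(p,o=(250,180),k=8): return ((p[0]+.5)/k-.5+o[0],(p[1]+.5)/k-.5+o[1])
print(ray(c,Z((341,293),(340,160),5),76), ray(s,Z((400,357),(245,165),4),76))
# head corners in top image
for p in [(312,283),(318,320),(364,308),(350,270)]: print(ray(c,Z(p,(340,160),5),76)[:2])
from scipy.spatial.transform import Rotation as R
q=[-6.24717127e-04,9.75807265e-01,2.18631634e-01,-4.14603594e-06]
print(R.from_quat(q,scalar_first=True).as_matrix().round(3))
```

```text
[ 535.46423171 -252.56425002   76.        ] [ 538.01921017 -252.85600193   76.        ]
[ 540.91929981 -236.39771326]
[ 520.17824318 -239.52645568]
[ 527.17777266 -265.31397762]
[ 548.45356447 -257.76357148]
[[ 0.904  0.427 -0.   ]
 [ 0.427 -0.904  0.001]
 [ 0.    -0.001 -1.   ]]
```

>>> move_arm --pt "0 0 0 7.5 -1.35 0.8 1" --pt "0 0 0 15 -2.7 1.6 1" --pt "0 0 0 22.5 -4 2.4 1" --pt "0 0 0 30 -5.4 3.2 1" --pt "0 0 0 37.7 -6.7 4 1"

```text
time_s: 0.57
eef_pos: [394.0, -353.2, 209.0]
ee_rot: [-0.001, 0.976, 0.218, -0.0]
force: [0.1, -1.1, 0.0]
grip_width: 1.003
```

```bash
cat >> h.py <<'E'
from scipy.spatial.transform import Rotation as Rot
def delta(ctrl,goal,yaw=None):
    """tool-axes shift (cm) and turn (rad) to reach goal pointing down with tool-x yaw"""
    s=ctrl.sense(); R=Rot.from_quat(s["ee_rot"],scalar_first=True); m=R.as_matrix()
    cur=np.arctan2(m[1,0],m[0,0])
    if yaw is None: yaw=cur
    G=Rot.from_euler('z',yaw)*Rot.from_euler('x',np.pi)
    r=(R.inv()*G).as_rotvec()
    print("t",round(s["time_s"],2),"pos",s["eef_pos"].round(1),"yaw",cur.round(3),"F",s["force"].round(2),"grip",round(s["grip_width"],3))
    print("turn",r.round(3),"shift cm",(m.T@(np.asarray(goal)-s["eef_pos"])/10).round(2))
E
python3 -c "
from rig import ctrl
from h import *
delta(ctrl,[536.5,-252.5,190],0.43)"
```

```text
t 0.57 pos [ 394.  -353.2  209. ] yaw 0.44 F [ 0.06 -1.11  0.03] grip 1.003
turn [-0.001 -0.     0.01 ] shift cm [17.18 -3.03  1.91]
```

>>> move_arm --pt "0 0 0 17.2 -3 1.9 1" --pt "0 0 0 17.2 -3 1.9 1" --pt "0 0 0 17.2 -3 1.9 1" --pt "0 0 0 17.2 -3 1.9 1" --pt "0 0 0 17.2 -3 1.9 1"

```text
time_s: 0.98
eef_pos: [539.9, -248.7, 188.8]
ee_rot: [-0.001, 0.975, 0.22, -0.0]
force: [0.7, 0.1, -0.3]
grip_width: 1.002
```

```bash
python3 -c "
from rig import ctrl,capture
from h import *
delta(ctrl,[536.5,-252.5,190],0.43)
for n in ['wrist','side','top']:
  c=capture(n); pickle.dump(c,open(f'pics/{n}1.pkl','wb')); cv2.imwrite(f'pics/{n}1.png',c['frame'][:,:,::-1])
print(pix(load('wrist1'),[536.5,-252.5,76]))
"
```

```text
t 0.98 pos [ 539.9 -248.7  188.8] yaw 0.445 F [ 0.69  0.15 -0.28] grip 1.002
turn [-0.003 -0.001  0.015] shift cm [-0.47  0.19 -0.12]
[323.87813737 203.14614275]
```

View pics/wrist1.png

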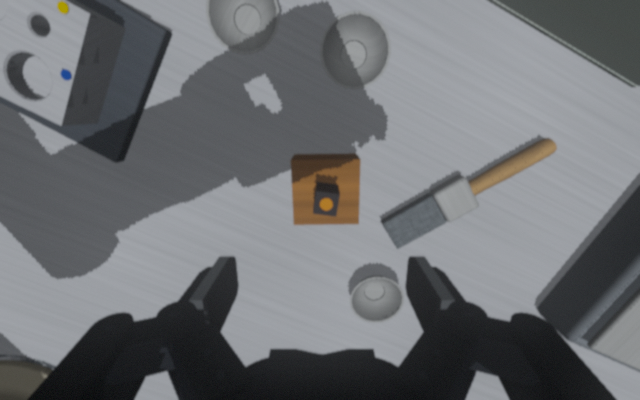

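View pics/side1.png

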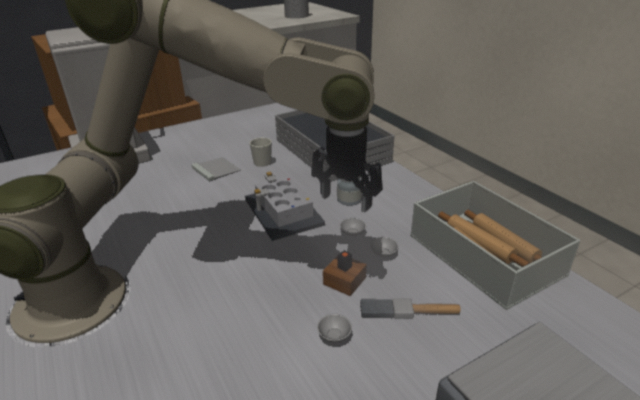

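The wrist view shows the stand almost square in frame, with the pin head near (326,200) and the orange dot at (326,204). I'll zoom in for the head's yaw.

```bash
python3 -c "
from h import *
c=load('wrist1'); f=c['frame']
cv2.imwrite('pics/z_w1.png',cv2.resize(f[145:235,280:375,::-1],None,fx=7,fy=7,interpolation=cv2.INTER_CUBIC))
h=cv2.cvtColor(f,cv2.COLOR_RGB2HSV)
m=cv2.inRange(h,(10,170,150),(22,255,255)); m[:,:300]=0;m[:,350:]=0;m[:190]=0;m[220:]=0
ys,xs=np.nonzero(m); print(len(xs),xs.mean(),ys.mean(),ray(c,(xs.mean(),ys.mean()),76))
"
```

```text
107 325.70093457943926 203.86915887850466 [ 536.59469888 -254.32789298   76.        ]
```

View pics/z_w1.png

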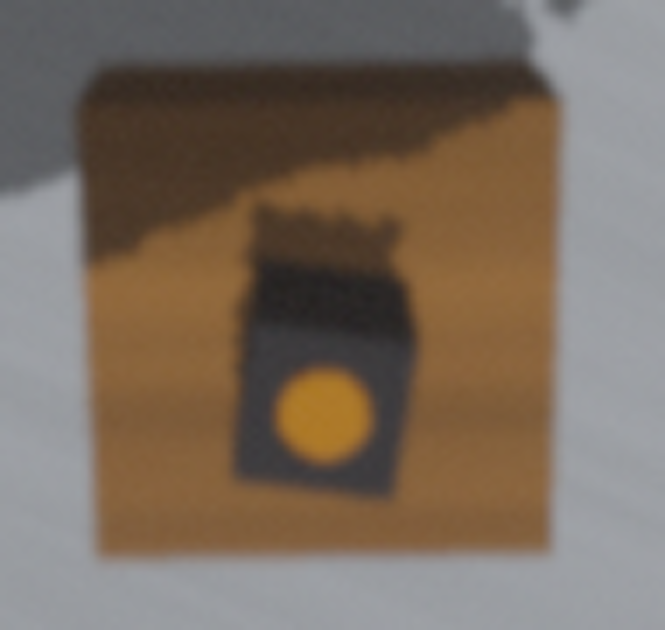

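```bash
python3 -c "
from rig import ctrl
from h import *
c=load('wrist1')
P=np.array([ray(c,((u+.5)/7-.5+280,(v+.5)/7-.5+145),76)[:2] for u,v in [(252,322),(414,345),(392,497),(235,478)]])
print(P.round(1),P.mean(0))
for i in range(4):
  d=P[(i+1)%4]-P[i]; print(np.linalg.norm(d).round(1),np.arctan2(d[1],d[0]).round(3))
P=np.array([ray(c,((u+.5)/7-.5+280,(v+.5)/7-.5+145),40)[:2] for u,v in [(82,100),(560,100),(550,553),(98,556)]]);print(P.mean(0))
for i in range(4):
  d=P[(i+1)%4]-P[i]; print(np.linalg.norm(d).round(1),np.arctan2(d[1],d[0]).round(3))
print(ctrl.sense()['eef_pos'])
"
```

```text
[[ 544.1 -240.4]
 [ 550.4 -260.9]
 [ 530.2 -267.7]
 [ 523.5 -247.6]] [ 537.06960813 -254.14965873]
21.4 -1.27
21.4 -2.816
21.2 1.89
21.8 0.335
[ 537.32566775 -254.37608248]
68.7 -1.124
70.1 -2.677
69.7 2.025
70.6 0.449
[ 536.84802266 -252.29996656  189.51141027]
```

```bash
python3 -c "
from rig import ctrl
from h import *
delta(ctrl,[536.8,-253.6,46],0.32)"
```

```text
t 1.13 pos [ 536.8 -252.3  189.5] yaw 0.442 F [-0.03 -0.83 -0.18] grip 0.999
turn [-0.002  0.001  0.122] shift cm [-0.05  0.14 14.35]
```

>>> move_arm --pt "0 0 0.06 0 0.1 2.5 0.7" --pt "0 0 0.122 0 0.1 5.5 0.7" --pt "0 0 0.122 0 0.1 8.5 0.7" --pt "0 0 0.122 0 0.1 10 0.7" --pt "0 0 0.122 0 0.1 10 0.7"

```text
time_s: 1.55
eef_pos: [534.5, -253.4, 86.3]
ee_rot: [-0.003, 0.987, 0.158, -0.003]
force: [-1.2, 0.8, 0.2]
grip_width: 0.704
```

```bash
python3 -c "
from rig import ctrl,capture
from h import *
delta(ctrl,[536.8,-253.6,46],0.32)
c=capture('wrist'); cv2.imwrite('pics/wrist2.png',c['frame'][:,:,::-1])
"
```

```text
t 1.55 pos [ 534.5 -253.4   86.3] yaw 0.318 F [-1.21  0.8   0.23] grip 0.704
turn [-0.007  0.005 -0.002] shift cm [0.23 0.12 4.03]
```

View pics/wrist2.png

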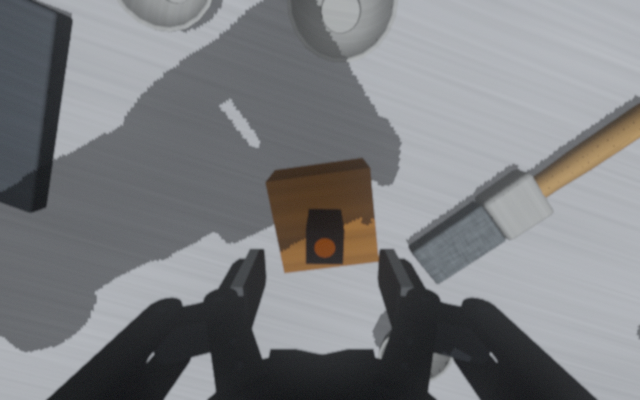

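The head, at (325,240), is square to the jaws and centred between the fingers at (250,265) and (393,265). I'll descend and grip.

>>> move_arm --pt "0 0 0 0.15 0.1 1.5 0.7" --pt "0 0 0 0.15 0.1 3 0.7" --pt "0 0 0 0.15 0.1 4 0.7" --pt "0 0 0 0.15 0.1 4 0.7" --pt "0 0 0 0.15 0.1 4 0.6"

```text
time_s: 2.02
eef_pos: [537.4, -254.9, 49.8]
ee_rot: [-0.001, 0.987, 0.158, -0.001]
force: [-0.2, 0.4, 0.5]
grip_width: 0.601
```

```bash
python3 -c "
from rig import ctrl,capture
from h import *
delta(ctrl,[536.8,-253.6,46],0.32)
"
```

```text
t 2.02 pos [ 537.4 -254.9   49.8] yaw 0.318 F [-0.23  0.41  0.52] grip 0.601
turn [-0.003  0.002 -0.002] shift cm [-0.01 -0.14  0.38]
```

>>> move_arm --pt "0 0 0 0 -0.1 0.4 0.4" --pt "0 0 0 0 -0.1 0.4 0.2" --pt "0 0 0 0 -0.1 0.4 0" --pt "0 0 0 0 -0.1 0.4 0" --pt "0 0 0 0 -0.1 0.4 0" --grip_force 60

```text
time_s: 2.43
eef_pos: [537.4, -254.2, 46.6]
ee_rot: [-0.001, 0.987, 0.158, -0.001]
force: [-0.7, 0.2, 5.5]
grip_width: 0.248
```

>>> move_arm --pt "0 0 0 0 0 0 0" --pt "0 0 0 0 0 0 0" --pt "0 0 0 0 0 0 0" --pt "0 0 0 0 0 0 0" --pt "0 0 0 0 0 0 0"

```text
time_s: 2.85
eef_pos: [537.4, -254.1, 46.6]
ee_rot: [-0.001, 0.987, 0.158, -0.001]
force: [0.1, 0.5, 2.8]
grip_width: 0.249
```

>>> move_arm --pt "0 0 0 0 0 -1 0" --pt "0 0 0 0 0 -3 0" --pt "0 0 0 0 0 -6 0" --pt "0 0 0 0 0 -8.5 0" --pt "0 0 0 0 0 -8.5 0"

```text
time_s: 3.27
eef_pos: [539.3, -255.4, 137.2]
ee_rot: [0.002, 0.987, 0.158, 0.002]
force: [0.2, -0.0, -1.8]
grip_width: 0.247
```

```bash
python3 -c "
from rig import ctrl,capture
from h import *
delta(ctrl,[628.3,126.2,135],-0.0456)
for n in ['wrist','side']:
  c=capture(n); pickle.dump(c,open(f'pics/{n}3.pkl','wb')); cv2.imwrite(f'pics/{n}3.png',c['frame'][:,:,::-1])
c=load('top0'); print(ray(c,(310,145),90),ray(c,(310,150),60))
"
```

```text
t 3.27 pos [ 539.3 -255.4  137.2] yaw 0.318 F [ 0.16 -0.01 -1.83] grip 0.247
turn [ 0.004 -0.005  0.364] shift cm [ 20.38 -33.47   0.13]
[739.75060663  24.49576046  90.        ] [732.29796738  25.48942131  60.        ]
```

View pics/side3.png

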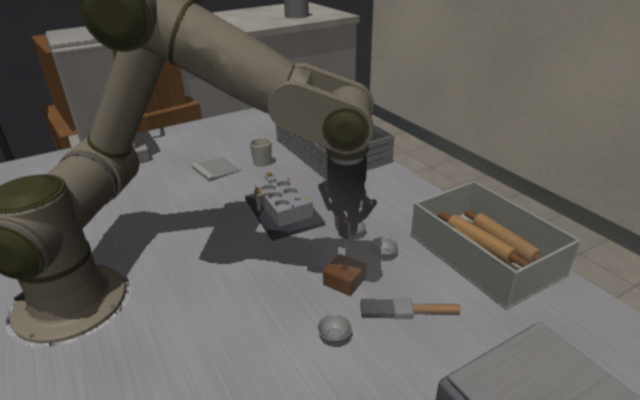

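View pics/wrist3.png

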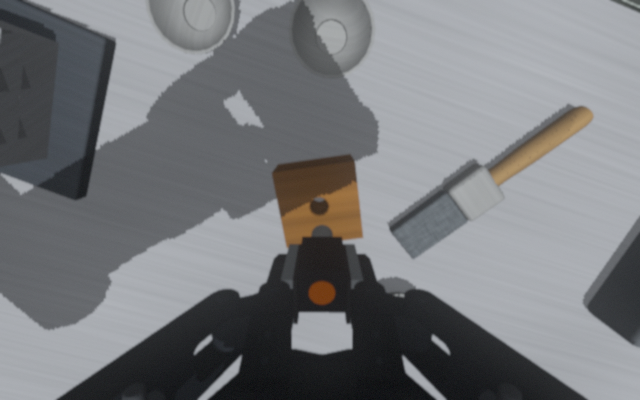

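The pin is held square, with its dot at (322,292) and its foot at (321,233). The stand is empty, so I'll travel to the +x side near red.

>>> move_arm --pt "0 0 0.07 2 -3.3 0 0" --pt "0 0 0.15 4 -6.7 0 0" --pt "0 0 0.22 6 -10 0 0" --pt "0 0 0.3 8 -13.4 0 0" --pt "0 0 0.364 10.2 -16.7 0 0"

```text
time_s: 3.78
eef_pos: [581.4, -61.7, 130.8]
ee_rot: [-0.001, 1.0, -0.025, -0.002]
force: [0.6, -0.6, -1.4]
grip_width: 0.244
```

```bash
python3 -c "
from rig import ctrl,capture
from h import *
delta(ctrl,[628.3,126.2,135],-0.0456)
"
```

```text
t 3.78 pos [581.4 -61.7 130.8] yaw -0.051 F [ 0.58 -0.58 -1.37] grip 0.244
turn [-0.002  0.004 -0.005] shift cm [  3.73 -19.01  -0.4 ]
```

>>> move_arm --pt "0 0 0 1.5 -3.8 -0.4 0" --pt "0 0 0 2.5 -7.6 -0.4 0" --pt "0 0 0 3.7 -11.4 -0.4 0" --pt "0 0 0 3.7 -15.2 -0.4 0" --pt "0 0 0 3.7 -19 -0.4 0"

```text
time_s: 4.2
eef_pos: [627.3, 128.0, 132.9]
ee_rot: [-0.001, 1.0, -0.025, -0.004]
force: [1.6, -0.1, -1.5]
grip_width: 0.248
```

```bash
python3 -c "
from rig import ctrl,capture
from h import *
for n in ['wrist','side']:
  c=capture(n); pickle.dump(c,open(f'pics/{n}4.pkl','wb')); cv2.imwrite(f'pics/{n}4.png',c['frame'][:,:,::-1])
delta(ctrl,[628.3,126.2,78.6],-0.0456)
"
```

```text
t 4.3 pos [626.7 131.5 132.9] yaw -0.045 F [-0.19 -1.02 -1.28] grip 0.245
turn [-0.003  0.008  0.001] shift cm [0.23 0.54 5.42]
```

View pics/wrist4.png

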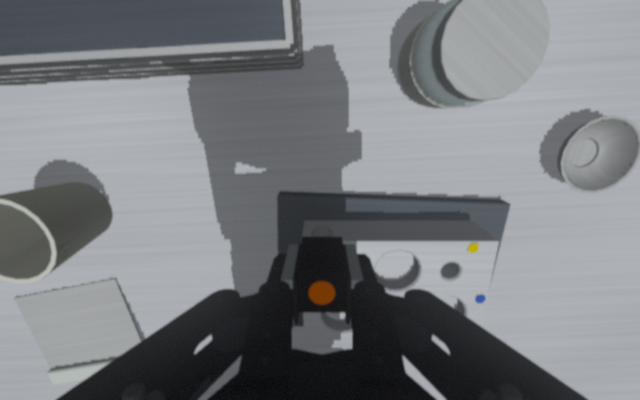

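View pics/side4.png

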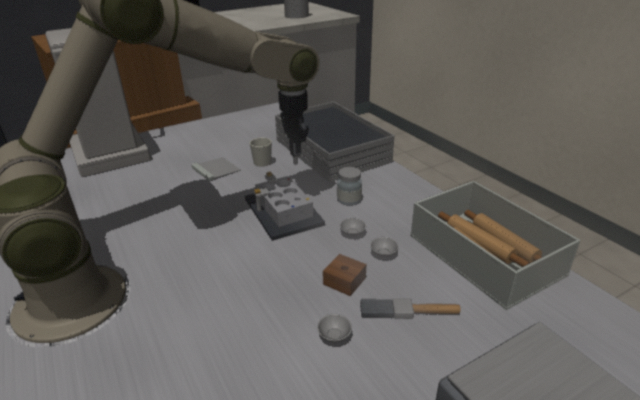

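>>> move_arm --pt "0 0 0 0.3 0.5 1.5 0" --pt "0 0 0 0.3 0.5 3 0" --pt "0 0 0 0.3 0.5 4.5 0" --pt "0 0 0 0.3 0.5 5.4 0" --pt "0 0 0 0.3 0.5 5.4 0"

```text
time_s: 4.72
eef_pos: [627.4, 126.2, 75.6]
ee_rot: [-0.001, 1.0, -0.023, -0.007]
force: [-0.1, -0.4, -2.0]
grip_width: 0.246
```

>>> move_arm --pt "0 0 0 0 0 0 0" --pt "0 0 0 0 0 0 0" --pt "0 0 0 0 0 0 0"

```text
time_s: 4.97
eef_pos: [627.7, 126.0, 76.2]
ee_rot: [-0.001, 1.0, -0.023, -0.006]
force: [-0.4, -0.1, -1.1]
grip_width: 0.252
```

```bash
python3 -c "
from rig import ctrl,capture
from h import *
for n in ['wrist']:
  c=capture(n); pickle.dump(c,open(f'pics/{n}5.pkl','wb')); cv2.imwrite(f'pics/{n}5.png',c['frame'][:,:,::-1])
delta(ctrl,[608.5,127,78.6],-0.0456)
"
```

```text
t 5.02 pos [627.8 126.1  76.3] yaw -0.045 F [ 0.15  0.2  -1.32] grip 0.245
turn [-0.002  0.012  0.   ] shift cm [-1.93 -0.   -0.2 ]
```

View pics/wrist5.png

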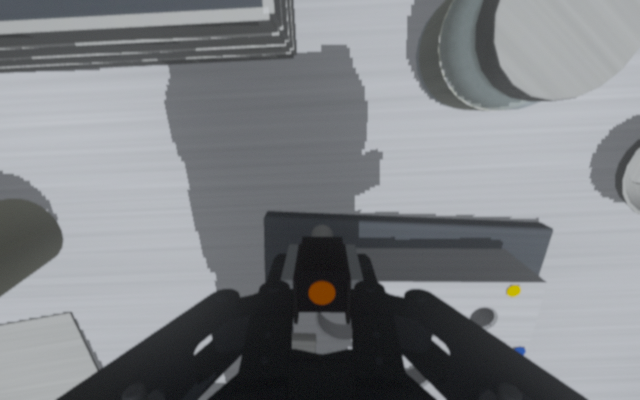

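>>> move_arm --pt "0 0.012 0 -0.4 0 -0.2 0" --pt "0 0.012 0 -0.8 0 -0.2 0" --pt "0 0.012 0 -1.2 0 -0.2 0" --pt "0 0.012 0 -1.2 0 -0.2 0" --pt "0 0.012 0 -1.2 0 -0.2 0"

```text
time_s: 5.43
eef_pos: [615.6, 126.7, 78.7]
ee_rot: [-0.001, 1.0, -0.023, 0.0]
force: [0.1, -0.4, -1.4]
grip_width: 0.249
```

>>> move_arm --pt "0 0 0 -0.05 0 0 0" --pt "0 0 0 -0.1 0 0 0" --pt "0 0 0 -0.15 0 0 0" --pt "0 0 0 -0.2 0 0 0"

```text
time_s: 5.77
eef_pos: [613.6, 126.7, 78.7]
ee_rot: [-0.001, 1.0, -0.023, -0.0]
force: [-0.2, 0.4, -1.8]
grip_width: 0.246
```

>>> move_arm --pt "0 0 0 -0.05 0 0 0" --pt "0 0 0 -0.1 0 0 0" --pt "0 0 0 -0.15 0 0 0" --pt "0 0 0 -0.2 0 0 0"

```text
time_s: 6.1
eef_pos: [611.6, 126.8, 78.7]
ee_rot: [-0.001, 1.0, -0.023, -0.0]
force: [-0.3, 0.2, -1.1]
grip_width: 0.25
```

>>> move_arm --pt "0 0 0 -0.03 0 0 0" --pt "0 0 0 -0.06 0 0 0" --pt "0 0 0 -0.09 0 0 0"

```text
time_s: 6.35
eef_pos: [610.7, 126.9, 78.7]
ee_rot: [-0.001, 1.0, -0.023, -0.0]
force: [0.3, 0.3, -1.4]
grip_width: 0.245
```

Still free, so I'll continue in small steps.

>>> move_arm --pt "0 0 0 -0.03 0 0 0" --pt "0 0 0 -0.06 0 0 0"

```text
time_s: 6.52
eef_pos: [610.2, 126.9, 78.7]
ee_rot: [-0.001, 1.0, -0.023, 0.0]
force: [1.9, -0.2, -2.0]
grip_width: 0.245
```

>>> move_arm --pt "0 0 0 -0.03 0 0 0" --pt "0 0 0 -0.06 0 0 0"

```text
time_s: 6.68
eef_pos: [610.0, 126.9, 78.8]
ee_rot: [-0.001, 1.0, -0.023, 0.001]
force: [3.6, -0.1, -4.2]
grip_width: 0.247
```

>>> move_arm --pt "0 0 0 -0.03 0 0 0" --pt "0 0 0 -0.05 0 0 0"

```text
time_s: 6.85
eef_pos: [609.9, 126.9, 78.8]
ee_rot: [-0.001, 1.0, -0.023, 0.001]
force: [4.9, 0.2, -3.9]
grip_width: 0.243
```

>>> move_arm --pt "0 0 0 0 0 0 0" --pt "0 0 0 0 0 0 0"

```text
time_s: 7.02
eef_pos: [610.0, 126.9, 78.8]
ee_rot: [-0.001, 1.0, -0.023, 0.002]
force: [3.2, -0.0, -3.1]
grip_width: 0.252
```

>>> move_arm --pt "0 0 0 0.5 0 0 0" --pt "0 0 0 1 0 0 0" --pt "0 0 0 1.2 3 0 0" --pt "0 0 0 1.2 6 0 0" --pt "0 0 0 1.2 9 0 0"

```text
time_s: 7.43
eef_pos: [617.9, 35.6, 78.6]
ee_rot: [-0.001, 1.0, -0.022, 0.001]
force: [0.3, 1.0, -0.6]
grip_width: 0.247
```

```bash
python3 -c "
from rig import ctrl,capture
from h import *
delta(ctrl,[613.5,7,78.6],-0.0456)
"
```

```text
t 7.43 pos [617.9  35.6  78.6] yaw -0.044 F [ 0.3   1.05 -0.61] grip 0.247
turn [-0.003 -0.002  0.001] shift cm [-0.31  2.88 -0.01]
```

>>> move_arm --pt "0 -0.002 0 -0.2 1.5 0 0" --pt "0 -0.002 0 -0.3 2.9 0 0" --pt "0 -0.002 0 -0.5 2.9 0 0" --pt "0 -0.002 0 -0.7 2.9 0 0" --pt "0 -0.002 0 -0.9 2.9 0 0"

```text
time_s: 7.85
eef_pos: [607.5, 7.9, 78.4]
ee_rot: [-0.001, 1.0, -0.022, 0.0]
force: [-0.1, 1.4, -2.5]
grip_width: 0.246
```

>>> move_arm --pt "0 0 0 0 0 0 0" --pt "0 0 0 -0.04 0 0 0" --pt "0 0 0 -0.08 0 0 0"

```text
time_s: 8.1
eef_pos: [606.7, 8.7, 78.4]
ee_rot: [-0.001, 1.0, -0.021, 0.0]
force: [0.2, 0.9, -1.8]
grip_width: 0.243
```

>>> move_arm --pt "0 0 0 -0.03 0 0 0" --pt "0 0 0 -0.06 0 0 0"

```text
time_s: 8.27
eef_pos: [606.1, 9.1, 78.4]
ee_rot: [-0.001, 1.0, -0.021, 0.0]
force: [0.1, -0.0, -1.8]
grip_width: 0.245
```

>>> move_arm --pt "0 0 0 -0.03 0 0 0" --pt "0 0 0 -0.06 0 0 0"

```text
time_s: 8.43
eef_pos: [605.5, 9.2, 78.4]
ee_rot: [-0.001, 1.0, -0.021, 0.0]
force: [-0.3, 0.0, -1.7]
grip_width: 0.248
```

>>> move_arm --pt "0 0 0 -0.03 0 0 0" --pt "0 0 0 -0.06 0 0 0"

```text
time_s: 8.6
eef_pos: [604.8, 9.2, 78.4]
ee_rot: [-0.001, 1.0, -0.021, 0.0]
force: [-0.3, 0.6, -1.7]
grip_width: 0.247
```

>>> move_arm --pt "0 0 0 -0.03 0 0 0" --pt "0 0 0 -0.06 0 0 0"

```text
time_s: 8.77
eef_pos: [604.3, 9.2, 78.4]
ee_rot: [-0.001, 1.0, -0.021, 0.0]
force: [0.8, -0.9, -1.6]
grip_width: 0.245
```

>>> move_arm --pt "0 0 0 -0.03 0 0 0" --pt "0 0 0 -0.05 0 0 0"

```text
time_s: 8.93
eef_pos: [604.2, 9.2, 78.5]
ee_rot: [-0.001, 1.0, -0.021, 0.001]
force: [3.9, 0.6, -3.0]
grip_width: 0.25
```

>>> move_arm --pt "0 0 0 -0.03 0 0 0" --pt "0 0 0 -0.05 0 0 0"

```text
time_s: 9.1
eef_pos: [604.1, 9.2, 78.6]
ee_rot: [-0.001, 1.0, -0.021, 0.001]
force: [5.4, 1.3, -3.6]
grip_width: 0.248
```

>>> move_arm --pt "0 0 0 0 0 0 0" --pt "0 0 0 0 0 0 0"

```text
time_s: 9.27
eef_pos: [604.1, 9.2, 78.6]
ee_rot: [-0.001, 1.0, -0.021, 0.002]
force: [3.1, 0.0, -3.1]
grip_width: 0.25
```

>>> move_arm --pt "0 0 0 0.6 0 0 0" --pt "0 0 0 1.2 0 0 0" --pt "0 0 0 1.4 2.2 0 0" --pt "0 0 0 1.4 4.4 0 0" --pt "0 0 0 1.4 4.4 0 0"

```text
time_s: 9.68
eef_pos: [616.6, -38.6, 78.4]
ee_rot: [-0.001, 1.0, -0.022, 0.001]
force: [0.0, -1.1, -2.1]
grip_width: 0.247
```

```bash
python3 -c "
from rig import ctrl,capture
from h import *
delta(ctrl,[540.5,-32,78.6],-0.0497)
"
```

```text
t 9.68 pos [616.6 -38.6  78.4] yaw -0.045 F [ 0.01 -1.15 -2.13] grip 0.247
turn [-0.002 -0.003  0.005] shift cm [-7.63 -0.32 -0.04]
```

>>> move_arm --pt "0 -0.003 0.005 -3 0 0 0" --pt "0 -0.003 0.005 -6 0 0 0" --pt "0 -0.003 0.005 -7.6 -0.1 0 0" --pt "0 -0.003 0.005 -7.6 -0.3 0 0" --pt "0 -0.003 0.005 -7.6 -0.3 0 0"

```text
time_s: 10.1
eef_pos: [541.0, -32.0, 78.6]
ee_rot: [-0.001, 1.0, -0.025, 0.0]
force: [0.6, -0.1, -2.3]
grip_width: 0.248
```

>>> move_arm --pt "0 0 0 0 0 0 0" --pt "0 0 0 0 0 0 0"

```text
time_s: 10.27
eef_pos: [541.9, -32.0, 78.7]
ee_rot: [-0.001, 1.0, -0.025, 0.0]
force: [-0.1, -0.4, -1.6]
grip_width: 0.248
```

```bash
python3 -c "
from rig import ctrl,capture
from h import *
for n in ['wrist','side']:
  c=capture(n); pickle.dump(c,open(f'pics/{n}6.pkl','wb')); cv2.imwrite(f'pics/{n}6.png',c['frame'][:,:,::-1])
delta(ctrl,[540.5,-28,78.6],-0.0497)
"
```

```text
t 10.37 pos [541.6 -32.   78.5] yaw -0.05 F [-0.29  0.29 -1.44] grip 0.248
turn [-0.002 -0.     0.   ] shift cm [-0.12 -0.39 -0.01]
```

View pics/wrist6.png

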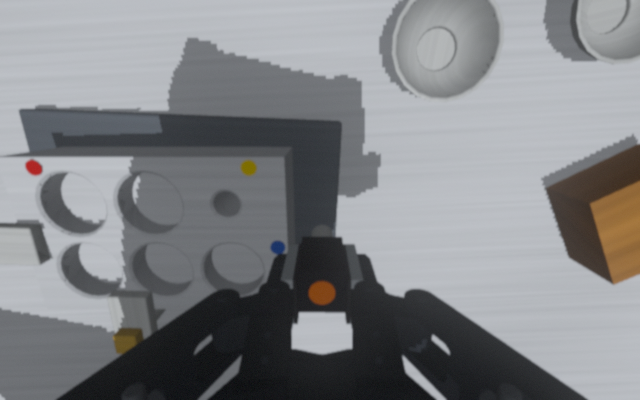

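View pics/side6.png

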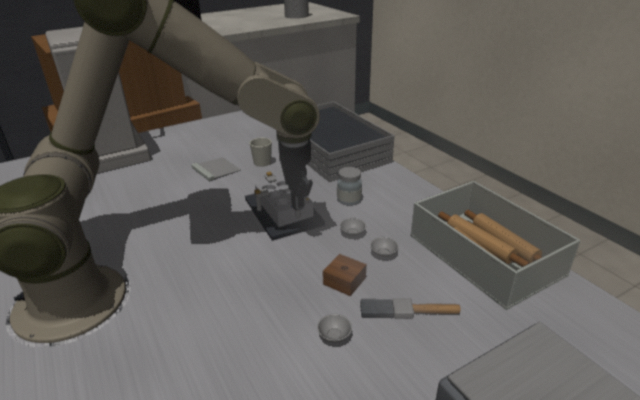

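The wrist view shows the pin foot at (320,232) off the -y face, level with the blue dot at (278,247). The bore is at (227,203).

>>> move_arm --pt "0 0 0 0 -0.3 0 0" --pt "0 0 0 0 -0.6 0 0" --pt "0 0 0 0 -0.8 0 0" --pt "0 0 0 0 -0.9 0 0" --pt "0 0 0 0 -0.9 0 0"

```text
time_s: 10.78
eef_pos: [542.0, -22.7, 78.5]
ee_rot: [-0.001, 1.0, -0.025, 0.0]
force: [0.3, 0.4, -2.0]
grip_width: 0.246
```

>>> move_arm --pt "0 0 0 0 -0.04 0 0" --pt "0 0 0 0 -0.08 0 0" --pt "0 0 0 0 -0.12 0 0"

```text
time_s: 11.03
eef_pos: [542.1, -21.5, 78.5]
ee_rot: [-0.001, 1.0, -0.025, 0.0]
force: [-0.2, 0.5, -1.5]
grip_width: 0.248
```

>>> move_arm --pt "0 0 0 0 -0.03 0 0" --pt "0 0 0 0 -0.06 0 0"

```text
time_s: 11.2
eef_pos: [542.1, -20.9, 78.5]
ee_rot: [-0.001, 1.0, -0.025, 0.0]
force: [-0.4, 0.6, -1.3]
grip_width: 0.246
```

>>> move_arm --pt "0 0 0 0 -0.03 0 0" --pt "0 0 0 0 -0.06 0 0"

```text
time_s: 11.37
eef_pos: [542.2, -20.3, 78.5]
ee_rot: [-0.001, 1.0, -0.025, 0.0]
force: [-0.6, -0.1, -1.7]
grip_width: 0.248
```

>>> move_arm --pt "0 0 0 0 -0.03 0 0" --pt "0 0 0 0 -0.06 0 0"

```text
time_s: 11.53
eef_pos: [542.2, -19.7, 78.5]
ee_rot: [-0.001, 1.0, -0.025, 0.0]
force: [0.6, 0.0, -1.4]
grip_width: 0.247
```

>>> move_arm --pt "0 0 0 0 -0.03 0 0" --pt "0 0 0 0 -0.06 0 0"

```text
time_s: 11.7
eef_pos: [542.2, -19.1, 78.5]
ee_rot: [-0.001, 1.0, -0.025, 0.0]
force: [-0.8, 0.6, -1.2]
grip_width: 0.246
```

>>> move_arm --pt "0 0 0 0 -0.03 0 0" --pt "0 0 0 0 -0.05 0 0"

```text
time_s: 11.87
eef_pos: [542.2, -18.5, 78.5]
ee_rot: [-0.001, 1.0, -0.025, 0.0]
force: [1.0, -0.6, -0.9]
grip_width: 0.246
```

>>> move_arm --pt "0 0 0 0 -0.03 0 0" --pt "0 0 0 0 -0.05 0 0"

```text
time_s: 12.03
eef_pos: [542.3, -18.0, 78.6]
ee_rot: [-0.001, 1.0, -0.025, 0.0]
force: [-0.1, -1.4, -1.2]
grip_width: 0.248
```

>>> move_arm --pt "0 0 0 0 -0.02 0 0" --pt "0 0 0 0 -0.03 0 0"

```text
time_s: 12.2
eef_pos: [542.3, -17.9, 78.5]
ee_rot: [-0.001, 1.0, -0.025, 0.0]
force: [-0.2, -1.9, -1.8]
grip_width: 0.247
```

>>> move_arm --pt "0 0 0 0 -0.02 0 0" --pt "0 0 0 0 -0.03 0 0"

```text
time_s: 12.37
eef_pos: [542.3, -17.9, 78.6]
ee_rot: [-0.0, 1.0, -0.025, 0.0]
force: [-0.1, -3.1, -1.7]
grip_width: 0.242
```

>>> move_arm --pt "0 0 0 0 -0.03 0 0" --pt "0 0 0 0 -0.05 0 0"

```text
time_s: 12.53
eef_pos: [542.3, -17.8, 78.6]
ee_rot: [-0.0, 1.0, -0.025, 0.0]
force: [0.6, -5.9, -1.9]
grip_width: 0.247
```

>>> move_arm --pt "0 0 0 0 0 0 0" --pt "0 0 0 0 0 0 0"

```text
time_s: 12.7
eef_pos: [542.3, -17.8, 78.6]
ee_rot: [-0.0, 1.0, -0.025, 0.0]
force: [-1.1, -2.6, -2.2]
grip_width: 0.246
```

```bash
python3 -c "
from h import *
r=np.array([610.25,126.9]);y=np.array([604.35,9.2]);b=np.array([542.3,-18.0])
d=r-y; th=-np.arctan2(d[0],d[1]); ex=np.array([np.cos(th),np.sin(th)]); ey=np.array([-ex[1],ex[0]])
u=(r@ex+y@ex)/2-57; v=b@ey+87
c=u*ex+v*ey; bore=(u+22)*ex+(v-45)*ey
print(th,c,'bore TCP target',bore)
w=load('wrist6'); print('touch bore in wrist6 px',pix(w,[*bore,60]))
f=w['frame'][:,:,::-1]; cv2.imwrite('pics/z_w6.png',cv2.resize(f[150:260,190:350],None,fx=5,fy=5,interpolation=cv2.INTER_CUBIC))
"
```

```text
-0.050085519751937035 [550.26152267  68.71014573] bore TCP target [569.9810281   22.66515572]
touch bore in wrist6 px [226.8052949  203.95530575]
```

View pics/z_w6.png

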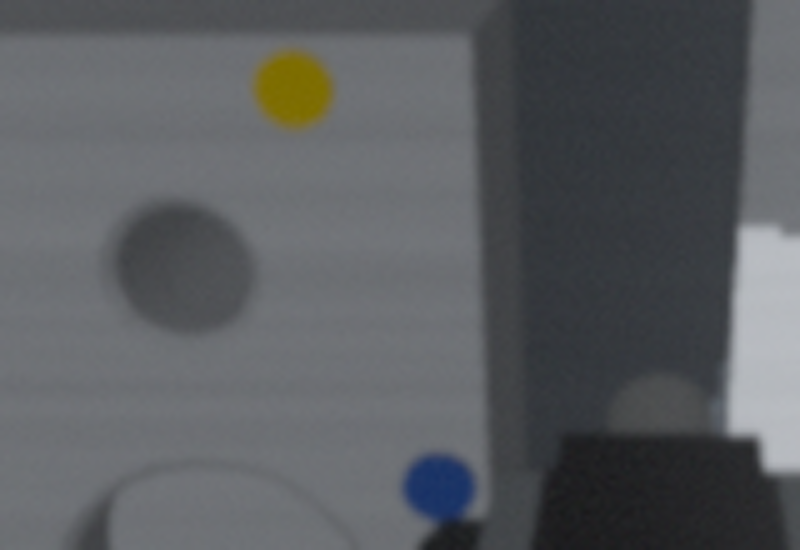

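Touch and vision agree on the bore: touch predicts wrist pixel (226.8,204.0) and the picture shows it at about (226.4,202.9). I'll back off, lift and move over the bore.

>>> move_arm --pt "0 0 0 0 0.5 0 0" --pt "0 0 0 0 1 0 0" --pt "0 0 0 0 1 -1.5 0" --pt "0 0 0 0 1 -3.5 0" --pt "0 0 0 0 1 -4.5 0"

```text
time_s: 13.12
eef_pos: [542.5, -28.2, 125.4]
ee_rot: [-0.0, 1.0, -0.025, 0.001]
force: [0.4, -0.6, -1.5]
grip_width: 0.248
```

```bash
python3 -c "
from rig import ctrl,capture
from h import *
delta(ctrl,[570,22.7,115],-0.05)
"
```

```text
t 13.12 pos [542.5 -28.2 125.4] yaw -0.05 F [ 0.44 -0.63 -1.46] grip 0.248
turn [-0.    -0.002  0.   ] shift cm [ 2.5  -5.22  1.05]
```

>>> move_arm --pt "0 -0.002 0 1 -2 0 0" --pt "0 -0.002 0 2 -4 0.3 0" --pt "0 -0.002 0 2.5 -5.2 0.8 0" --pt "0 -0.002 0 2.5 -5.2 1 0" --pt "0 -0.002 0 2.5 -5.2 1 0"

```text
time_s: 13.53
eef_pos: [569.4, 22.8, 114.3]
ee_rot: [-0.0, 1.0, -0.024, -0.001]
force: [-0.6, -0.1, -1.9]
grip_width: 0.25
```

>>> move_arm --pt "0 0 0 0 0 0 0" --pt "0 0 0 0 0 0 0"

```text
time_s: 13.7
eef_pos: [569.0, 22.1, 114.0]
ee_rot: [-0.0, 1.0, -0.025, -0.001]
force: [-1.0, 0.7, -1.9]
grip_width: 0.252
```

```bash
python3 -c "
from rig import ctrl,capture
from h import *
for n in ['wrist','side']:
  c=capture(n); pickle.dump(c,open(f'pics/{n}7.pkl','wb')); cv2.imwrite(f'pics/{n}7.png',c['frame'][:,:,::-1])
delta(ctrl,[570,22.7,100],-0.05)
s=load('side7')['frame'][:,:,::-1]; cv2.imwrite('pics/z_s7.png',cv2.resize(s[120:250,230:350],None,fx=5,fy=4.5,interpolation=cv2.INTER_CUBIC))
"
```

```text
t 13.8 pos [569.2  22.1 114.3] yaw -0.049 F [ 0.62  0.94 -1.38] grip 0.248
turn [-0.     0.002  0.001] shift cm [ 0.08 -0.06  1.43]
```

View pics/z_s7.png

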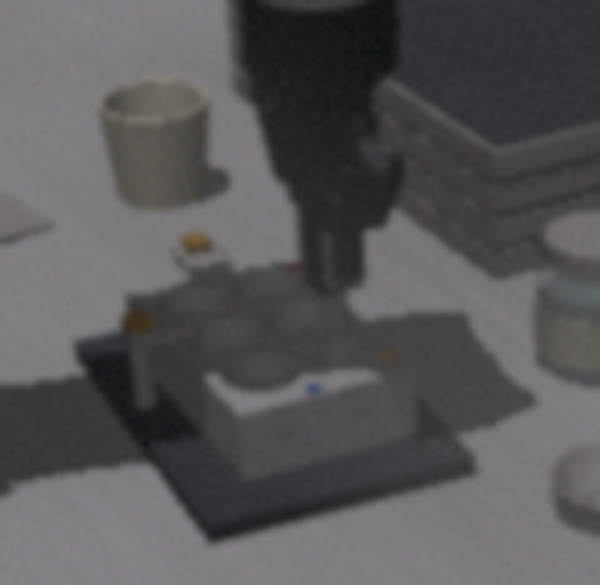

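View pics/wrist7.png

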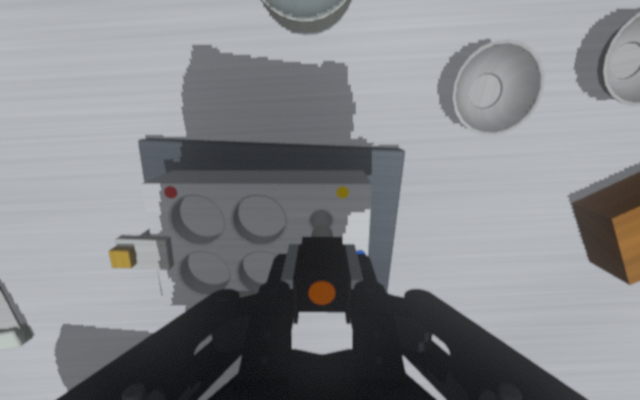

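The foot, at (320,232), is lined up in front of the bore at (320,215). I'll correct 0.8 and 0.6 mm and go down.

>>> move_arm --pt "0 0 0 0.08 -0.06 0.4 0" --pt "0 0 0 0.08 -0.06 0.8 0" --pt "0 0 0 0.08 -0.06 1.2 0" --pt "0 0 0 0.08 -0.06 1.4 0" --pt "0 0 0 0.08 -0.06 1.4 0"

```text
time_s: 14.22
eef_pos: [569.7, 22.7, 99.6]
ee_rot: [-0.0, 1.0, -0.025, -0.002]
force: [-0.2, -0.4, -1.2]
grip_width: 0.248
```

```bash
python3 -c "
from rig import ctrl
from h import *
delta(ctrl,[570,22.7,90],-0.05)"
```

```text
t 14.22 pos [569.7  22.7  99.6] yaw -0.049 F [-0.21 -0.44 -1.19] grip 0.248
turn [-0.     0.003  0.001] shift cm [ 0.04 -0.    0.96]
```

>>> move_arm --pt "0 0.003 0 0.03 0 0.1 0" --pt "0 0.003 0 0.03 0 0.2 0" --pt "0 0.003 0 0.03 0 0.3 0" --pt "0 0.003 0 0.03 0 0.4 0"

```text
time_s: 14.55
eef_pos: [570.0, 22.7, 95.6]
ee_rot: [-0.0, 1.0, -0.025, 0.0]
force: [0.6, -0.0, -1.7]
grip_width: 0.25
```

>>> move_arm --pt "0 0 0 0 0 0.1 0" --pt "0 0 0 0 0 0.2 0" --pt "0 0 0 0 0 0.3 0"

```text
time_s: 14.8
eef_pos: [570.0, 22.7, 92.5]
ee_rot: [-0.0, 1.0, -0.025, 0.0]
force: [-0.3, -0.4, -1.1]
grip_width: 0.245
```

No contact with the tip about 4 mm below the mouth, so I'll continue.

>>> move_arm --pt "0 0 0 0 0 0.15 0" --pt "0 0 0 0 0 0.3 0" --pt "0 0 0 0 0 0.45 0" --pt "0 0 0 0 0 0.6 0"

```text
time_s: 15.13
eef_pos: [570.0, 22.7, 86.3]
ee_rot: [-0.0, 1.0, -0.025, 0.0]
force: [0.5, -0.4, -1.8]
grip_width: 0.247
```

>>> move_arm --pt "0 0 0 0 0 0.2 0" --pt "0 0 0 0 0 0.4 0" --pt "0 0 0 0 0 0.6 0" --pt "0 0 0 0 0 0.8 0"

```text
time_s: 15.47
eef_pos: [570.0, 22.7, 78.1]
ee_rot: [-0.0, 1.0, -0.025, -0.0]
force: [1.1, 0.6, -2.5]
grip_width: 0.25
```

>>> move_arm --pt "0 0 0 0 0 0.2 0" --pt "0 0 0 0 0 0.4 0" --pt "0 0 0 0 0 0.6 0" --pt "0 0 0 0 0 0.8 0"

```text
time_s: 15.8
eef_pos: [570.0, 22.7, 69.9]
ee_rot: [-0.0, 1.0, -0.025, 0.0]
force: [-0.4, 0.3, -2.0]
grip_width: 0.249
```

>>> move_arm --pt "0 0 0 0 0 0.06 0" --pt "0 0 0 0 0 0.12 0" --pt "0 0 0 0 0 0.18 0"

```text
time_s: 16.05
eef_pos: [570.0, 22.7, 68.1]
ee_rot: [-0.0, 1.0, -0.025, 0.0]
force: [0.5, -0.4, -1.4]
grip_width: 0.249
```

>>> move_arm --pt "0 0 0 0 0 0.03 0" --pt "0 0 0 0 0 0.06 0"

```text
time_s: 16.22
eef_pos: [570.1, 22.7, 67.5]
ee_rot: [-0.0, 1.0, -0.025, 0.0]
force: [0.0, -0.1, -1.8]
grip_width: 0.25
```

>>> move_arm --pt "0 0 0 0 0 0.03 0" --pt "0 0 0 0 0 0.06 0"

```text
time_s: 16.38
eef_pos: [570.1, 22.7, 66.9]
ee_rot: [-0.0, 1.0, -0.025, 0.0]
force: [0.1, -0.2, -0.8]
grip_width: 0.248
```

>>> move_arm --pt "0 0 0 0 0 0.02 0" --pt "0 0 0 0 0 0.04 0"

```text
time_s: 16.55
eef_pos: [570.2, 22.7, 66.6]
ee_rot: [-0.0, 1.0, -0.025, 0.0]
force: [-1.1, 0.0, 1.3]
grip_width: 0.25
```

>>> move_arm --pt "0 0 0 0 0 0.02 0" --pt "0 0 0 0 0 0.04 0"

```text
time_s: 16.72
eef_pos: [570.2, 22.7, 66.6]
ee_rot: [-0.0, 1.0, -0.025, 0.0]
force: [-2.2, -0.1, 4.1]
grip_width: 0.249
```

Seated: the force rose at TCP z 66.6, as predicted. I'll release.

>>> move_arm --pt "0 0 0 0 0 -0.02 0.3" --pt "0 0 0 0 0 -0.02 0.4" --pt "0 0 0 0 0 -0.02 0.5" --pt "0 0 0 0 0 -0.02 0.6" --pt "0 0 0 0 0 -0.02 0.6"

```text
time_s: 17.13
eef_pos: [570.2, 22.7, 66.7]
ee_rot: [-0.0, 1.0, -0.025, 0.0]
force: [-0.2, -0.7, -0.3]
grip_width: 0.601
```

>>> move_arm --pt "0 0 0 0 0 -1 0.6" --pt "0 0 0 0 0 -3 0.6" --pt "0 0 0 0 0 -6 0.6" --pt "0 0 0 0 0 -9 0.6" --pt "0 0 0 0 0 -11 0.6"

```text
time_s: 17.55
eef_pos: [570.8, 22.6, 180.5]
ee_rot: [0.0, 1.0, -0.025, 0.002]
force: [0.5, -0.4, 0.3]
grip_width: 0.604
```

>>> move_arm --pt "0 0 0 0 0 0 0.6" --pt "0 0 0 0 0 0 0.6" --pt "0 0 0 0 0 0 0.6"

```text
time_s: 17.8
eef_pos: [570.3, 22.6, 179.8]
ee_rot: [0.0, 1.0, -0.025, 0.002]
force: [-0.3, 0.7, -0.3]
grip_width: 0.599
```

```bash
python3 -c "
from rig import ctrl,capture
from h import *
for n in ['wrist','side']:
  c=capture(n); pickle.dump(c,open(f'pics/{n}8.pkl','wb')); cv2.imwrite(f'pics/{n}8.png',c['frame'][:,:,::-1])
w=load('wrist8'); s=load('side8'); print(pix(w,[570,22.7,96]),pix(s,[570,22.7,96]))
print(ctrl.sense()['force'])
f=s['frame'][:,:,::-1]; cv2.imwrite('pics/z_s8.png',cv2.resize(f[150:250,240:340],None,fx=6,fy=6,interpolation=cv2.INTER_CUBIC))
"
```

```text
[321.72325558 209.18107913] [296.57172984 186.47838112]
[ 0.33116734  0.52625968 -0.58117972]
```

View pics/wrist8.png

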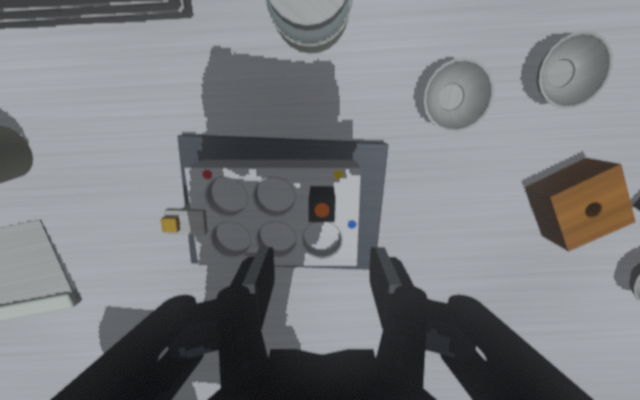

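View pics/z_s8.png

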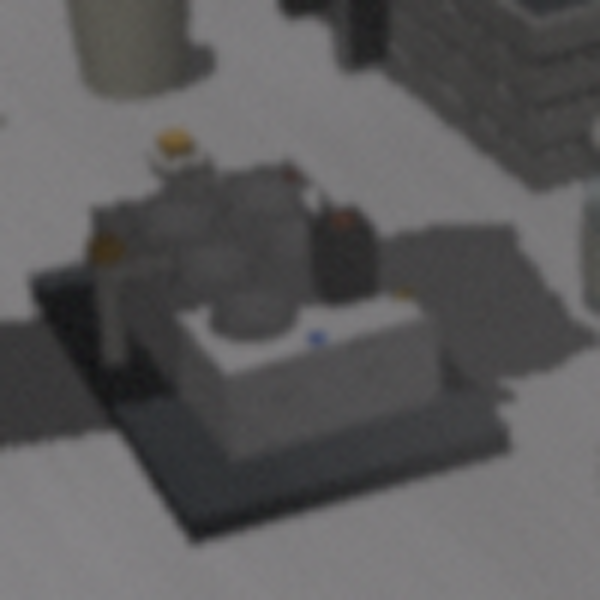

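The pin stands upright with its head flat on the mould. Its dot is at wrist pixel (322,210), against (321.7,209.2) expected for fully home. The gripper is well clear and the tins are where they were, so I'm handing in.

```bash
python3 -c "
from rig import job
print(job.finish_job())"
```

```text
the job is handed in; nothing more can be done
None
```

The pin is in the guide bore, fully home and released, and I handed the job in at about 18 s of the 69 s allowed. The hand-in gave no verdict.

- **Touches:** I touched next to red, yellow and blue in that order, with the pin upright and its lower end about 18 mm below the mould's top. The highest measured forces were about 5, 5.5 and 6 N.
- **Mould pose:** The touches put the mould's turn at about -0.050 rad in world axes, against about -0.046 from the top view. Relative to the holder, the mould is turned by about +0.034 rad.
- **Bore position:** The touches put the bore at (570.0, 22.7) mm. This matched the wrist picture to about 1 px. The first top-view estimate had been about 2 mm off.
- **Insertion:** The pin met no resistance on the way in. It seated at the predicted height, with a net push of about 6 N.
- **Last checks:** The orange dot was within about 1 px of where it should be with the pin fully home, and the side view showed the head flat and upright. The gripper was about 110 mm clear. I saw no sign of bystander movement, though I did not measure their positions again at the end. No check failed.

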